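# Turn the roller mill's star wheel until its oil cup points up

## Task

The hand-driven roller mill is due for oiling. Gently push the spokes of its star wheel round, one after another, with the fingertips or the outside of the fingers until the little brass oil cup on the hub points straight up, then leave the wheel standing there. Grasp nothing, do not push on the oil cup itself, and leave the things standing around the mill where they are.

Things in the scene. Friction and masses are not known exactly. Their poses are not given: they have to be found in the camera images.
- roller_mill: Grey two-roller sheet mill bolted to the table. Origin: on the table straight below the star wheel's hub centre. z up; x along the axle, from the wheel into the frame (away from the robot); y to the left as one faces the wheel. The wheel turns in the plane x = 0; the frame lies behind it, x = 20 to 135 mm (16 mm base plate; above it 41 to 119 mm), y = -100 to 100 mm, up to 213 mm high.
- hub_center (a point): Centre of the star wheel's hub, on the axle, 150 mm above the table; axes as the mill's. Hub: radius 24 mm, 36 mm long along the axle, with a small nut in front.
- star_wheel (a joint): Angle of the wheel in rad: 0 or 2 pi with the oil cup straight up; grows clockwise seen from the robot (top going right, to the mill's -y). At q the cup points along (-sin q) y + (cos q) z of the mill. Turns two full turns either way from 0. Stiff bearing (0.15 N m, about 2 N at a spoke's end): it stays where it is left and does not coast.
- spokes (a point): The star wheel's six equal straight spokes, no rim; they turn with it. They stand 30, 90, 150, 210, 270 and 330 degrees from the oil cup, so with the cup up a spoke stands 30 degrees to either side of it. Each: a 10 mm steel rod with a black round-ended grip 16 mm thick, from 70 to 120 mm from the axle. Origin at the hub centre; z along the oil cup.
- oil_cup (a point): Small brass oil cup, 22 mm thick, that stands radially on the hub midway between two spokes, in the plane of the spokes, and reaches to 60 mm from the axle. This point is its tip; z points outward along the cup. Not to be pushed.
- bottle_center (a point): Centre (55 mm up) of a loose white dropper bottle with a black collar, 40 mm across, 111 mm high, standing to the left of the wheel. Bystander.
- solid_center (a point): Centre (30 mm up) of a loose white many-sided hollow solid with round holes, 60 mm across, to the right of the wheel. Bystander.
- tape_center (a point): Centre of a loose roll of white tape lying flat, 62 mm across, 19 mm high, to the right of the mill's frame. Bystander.

How it is judged:
On the way, in this order (a step that is already met when the one before it is completed fails the run):
1. the fingers push a spoke while the oil cup is still far from upright (contact force between the fingers and star_wheel above 0.3 N and angle between oil_cup's own z axis and vertical above 0.8 rad).
2. the oil cup points straight up (angle between oil_cup's own z axis and vertical below 0.12 rad), for 0.2 s.
At the end, for the whole second after the job is handed in: The oil cup points straight up within 0.12 rad (7 degrees), the wheel stands still, and the three bystanders are within 15 mm of where they stood (angle between oil_cup's own z axis and vertical below 0.12 rad and velocity of joint star_wheel between -0.03 and 0.03 rad/s and distance of each of bottle_center, solid_center, tape_center from where it was at the start of the episode below 0.015 m); the robot touches nothing.
It fails at once if the oil cup is pushed (more than 1 N) (contact force between any of the fingers, the arm and star_wheel_c0 above 1 N or contact force between any of the fingers, the arm and star_wheel_c1 above 1 N or contact force between any of the fingers, the arm and star_wheel_c2 above 1 N).
It fails at once if the wheel is pushed or squeezed with more than 25 N (contact force between any of the fingers, the arm and star_wheel above 25 N).
It fails at once if a bystander is lifted or shoved by more than 15 mm (distance of any of bottle_center, solid_center, tape_center from where it was at the start of the episode above 0.015 m).
It also fails if it takes over 58 s, if anything falls off the work surface, if the arm or the gripper's body presses on something with over 40 N, if the wrist force passes 120 N, or if a joint passes its speed limit or range.

## Robot

A 6-joint arm with a two-finger parallel gripper is mounted at the origin on the work surface; the furniture and walls round the work are solid. World frame = base frame: x ahead of the robot, y to its left, z up, the work surface at z = 0. Lengths are in m, angles in rad, forces in N, time in s.
With the tool pointing down it reaches from about 0.25 to 0.85 m from the base axis. Payload 12.5 kg.
Tool frame: the origin (TCP) lies midway between the tips of the shut fingers; the grasp point (between the pads) lies 19 mm behind it; z points along the fingers, y is the direction in which the jaws open and shut (so a half turn about z gives the same grasp; the last joint's range is limited). The gripper opens to 93 mm and grips with 3 to 60 N. Pads are 15 mm wide; open, the fingers measure 128 mm over their backs; the gripper's body (75 mm by 188 mm) begins 65 mm behind the grasp point.
Start: joints at [1.156, 0.351, 1.652, -0, 1.139, -0.085], TCP at [0.178, 0.52, 0.219] pointing down, gripper open.
Joint ranges: [-2.75, 2.75], [-0.79, 2.1], [0.01, 2.65], [-1.57, 4.71], [0.07, 3.14], [-2.87, 2.87]. Speed limits (rad/s): [2.22, 2.22, 2.79, 3.14, 3.14, 3.14].

## Interface

Orientations are given as a rotation vector (axis times angle).
In Python, from workcell import robot gives the robot as it stands. The module is installed in compiled form; this text tells all that it offers.
- The arm moves only by the tool apply_moves, never from a script. Its argument "plan" is a list that holds one entry, the list of rows, each a list of 5 numbers: the finger opening in cm, from 0 to 9.3, then the shift along the tool's x, y, z in cm, then the turn about the tool's z in degrees. In form: [[[jaw, dx, dy, dz, spin], ...]]. A call has 1 to 5 rows; each row shifts and turns the pose as measured when the row begins, along the tool's axes as they then stand; what a row does not reach is not made up. A row lasts 1/8 s, in which the tool goes at most 62.5 mm and 10.7 degrees, less where a joint would pass 70% of its speed; a pose out of reach is approached as far as the arm can. A call is refused whole if a number of a shift passes 6.25 or a number of a turn 10.7, either way. A call with a gripper value outside its range is refused whole. The fingers move at their own pace and stop on an object; the grip force is fixed at half the most. Time passes only in rows, so rows that do not move let the fingers close. It gives the time, the measured TCP pose, the force and the opening at its end, in the units of the state.
- robot.get_obs(): the state, without advancing time (a new reading comes with each control period).
- robot.read_camera(name): name is "scene" or "top" or "wrist"; returns a dict with "image" (400x640x3 uint8, red, green, blue), "intrinsics" (3x3 intrinsics, pixels), "world_from_camera" (4x4, takes a point from camera to world coordinates). Camera axes: x right, y down, z forward; pixel columns grow to the right and rows downward; lengths in m; the calibration is good to about 2 mm. A picture is of the moment at which its call begins. There is no depth.
- robot.hand_in(): hands the job in, once; it reports no verdict.
Trained networks look in a picture, given as the dict that the camera call returned (one of the last four; its "shot" number tells which), for a name from the list of things; names that differ only in an ending like _2 or _b are one class to them, and where a whole thing is asked for, a point or a joint stands for the part that bears it (a point fixed in the world has none). Each returns a list of dicts, best first, with "score" (0 to 1); they miss things now and then, are a little off and sometimes report something else, mostly with a low value. They report only what shows in the picture. A call takes as long as a camera call.
- robot.look_for(query, picture): "centre" ([x, y, z] in m, in world coordinates, good to about 4 mm: the middle of the surface that is visible of it).
- robot.spot_point(query, picture): "centre" ([x, y, z] in m, in world coordinates, good to about 4 mm: a listed point, or the origin of a listed thing).
The state is a dict: "t": time; "joints": joint angles; "dq": joint speeds; "joint_efforts": joint torques, N m; "eef_pos": TCP position; "tool_rot": TCP orientation; "ft_force": force on the tool from outside, world axes, zero at the start; "moment": the same for the moment, N m; "gripper_width": finger opening in m.
Only numpy, scipy, OpenCV 4.12 (cv2) and the standard library are available. Lean on these libraries where they do the work, as an engineer would, in place of code of your own. Each camera call takes 0.05 s, during which the arm holds its last target. There are 200 camera calls.

## Working session

There is one attempt and no reset: what is moved stays moved. The work goes in short steps, Python scripts to look and compute and a tool call to move; the robot and the scene stay as the last step left them, time stands still between calls to the robot, and variables do not carry over. Pictures are saved under pics/ and viewed, about 8 in all and at most 12, crops included, and the job is handed in when it is done.

Besides the shell and the picture viewer there is one more tool, called after "Call:" by a JSON object that holds its "name" and its "arguments", one argument or row to a line. apply_moves: Moves the arm, as the interface text tells. Its arguments: {"type":"object","properties":{"plan":{"type":"array","items":{"type":"array","items":{"type":"array","items":{"type":"number"}}}}},"required":["plan"]}

```bash
mkdir -p pics; python3 - <<'E'
from workcell import robot
import cv2,numpy as np
o=robot.get_obs();print(o['t'],o['eef_pos'],o['tool_rot'],o['gripper_width'])
ims=[]
for c in ['scene','top']:
    p=robot.read_camera(c);ims.append(p['image'][:,:,::-1])
    print(c,p['intrinsics'][0,0],np.round(p['world_from_camera'],3).tolist())
    for q in ['roller_mill','hub_center','oil_cup','bottle_center','solid_center','tape_center','spokes']:
        print(q,[(np.round(d['centre'],3).tolist(),round(d['score'],2)) for d in robot.spot_point(q,p)[:2]])
    cv2.imwrite(f'pics/{c}0.png',ims[-1])
E
```

```text
0.0 [0.17797537 0.52007106 0.2181116 ] [-5.15655946e-01 -3.09873290e+00  1.68703888e-03] 0.09300489997532087
scene 471.9664277506222 [[-0.96, 0.142, -0.24, 0.742], [0.278, 0.445, -0.851, 0.877], [-0.014, -0.884, -0.467, 0.592], [0.0, 0.0, 0.0, 1.0]]
roller_mill [([0.432, -0.015, -0.001], 0.9)]
hub_center []
oil_cup [([0.434, -0.035, 0.089], 0.7)]
bottle_center [([0.448, 0.163, 0.055], 0.66)]
solid_center [([0.423, -0.191, 0.028], 0.39)]
tape_center [([0.43, -0.016, 0.15], 0.65), ([0.516, -0.178, 0.01], 0.52)]
spokes [([0.429, -0.015, 0.149], 0.58)]
top 507.02973361197473 [[0.006, -0.996, 0.092, 0.413], [-1.0, -0.008, -0.024, 0.051], [0.024, -0.092, -0.995, 1.113], [0.0, 0.0, 0.0, 1.0]]
roller_mill [([0.432, -0.018, 0.003], 0.81)]
hub_center [([0.428, -0.016, 0.146], 0.64), ([0.429, -0.035, 0.092], 0.48)]
oil_cup [([0.429, -0.036, 0.091], 0.6)]
bottle_center []
solid_center [([0.424, -0.192, 0.028], 0.75)]
tape_center [([0.514, -0.179, 0.011], 0.86)]
spokes [([0.432, -0.012, 0.149], 0.63)]
```

View pics/scene0.png

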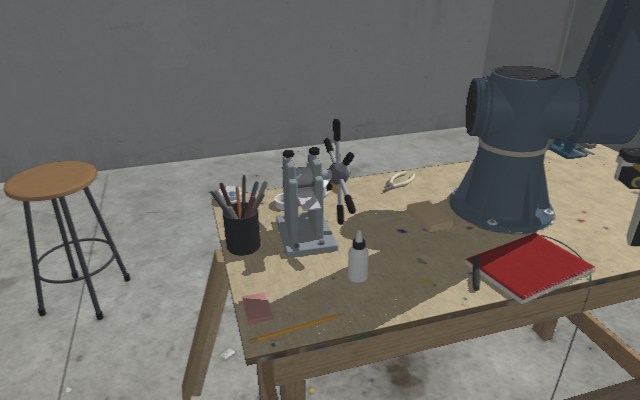

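View pics/top0.png

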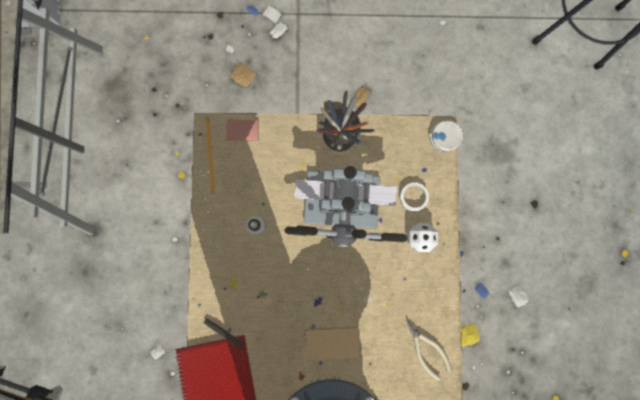

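The scene view shows the wheel with one spoke nearly straight up at about (337,130). The top view shows the hub at about (345,233), with the wheel plane tilted roughly 4°. The reported points fit the given sizes: hub (0.430, -0.015, 0.149), and the cup pointing down and to the right, so q ≈ 161°.

My plan is to close the fingers and hang them down beside the top spoke, with the TCP at z ≈ 0.225. That is above the cup's reach of 0.21. I'll push the spokes to the left in three strokes of about 41°, 60° and 60°.

Call:
{"name": "apply_moves", "arguments": {
  "plan": [
    [[0,0,0,-3.5,-7.5],[0,0,0,-3.5,-7.5],[0,0,0,-3,0],[0,0,0,0,0]]
  ]
}}

```text
t: 1.3
eef_pos: [0.178, 0.5201, 0.3211]
tool_rot: [-0.093, -3.14, 0.002]
ft_force: [-0.0, 0.3, -0.8]
gripper_width: 0.0576
```

Call:
{"name": "apply_moves", "arguments": {
  "plan": [
    [[0,-2.6,-5.3,0,0],[0,-2.6,-5.3,0,0],[0,-2.6,-5.3,0,0],[0,-2.6,-5.3,0,0],[0,-2.6,-5.3,0,0]]
  ]
}}

```text
t: 1.92
eef_pos: [0.2924, 0.2413, 0.3153]
tool_rot: [-0.085, -3.136, 0.01]
ft_force: [0.9, 0.3, 0.0]
gripper_width: 0.0077
```

Call:
{"name": "apply_moves", "arguments": {
  "plan": [
    [[0,-2.6,-5.3,0,0],[0,-2.6,-5.3,0,0],[0,-2.6,-5.3,0,0],[0,-2.6,-5.3,0,0],[0,0,0,0,0]]
  ]
}}

```text
t: 2.55
eef_pos: [0.385, 0.0132, 0.3114]
tool_rot: [-0.094, -3.131, 0.011]
ft_force: [0.5, 0.6, -0.2]
gripper_width: 0.0007
```

Call:
{"name": "apply_moves", "arguments": {
  "plan": [
    [[0,-2.5,-5,0,0],[0,-2.4,-5,0,0],[0,0,0,0,0]]
  ]
}}

```text
t: 2.92
eef_pos: [0.428, -0.0903, 0.3088]
tool_rot: [-0.091, -3.128, 0.008]
ft_force: [-0.1, 0.8, -0.8]
gripper_width: 0.0009
```

```bash
cat >look.py <<'E'
from workcell import robot
import cv2,numpy as np,sys
o=robot.get_obs();print(o['t'],np.round(o['eef_pos'],4),np.round(o['ft_force'],1))
for c in sys.argv[2:]:
    p=robot.read_camera(c);cv2.imwrite(f'pics/{sys.argv[1]}_{c}.png',p['image'][:,:,::-1])
    for q in ['hub_center','oil_cup']:
        print(c,q,[(np.round(d['centre'],3).tolist(),round(d['score'],2)) for d in robot.spot_point(q,p)[:2]])
    if c=='scene':
        cv2.imwrite(f'pics/{sys.argv[1]}_crop.png',cv2.resize(p['image'][90:290,230:470,::-1],None,fx=3,fy=3,interpolation=cv2.INTER_CUBIC)[:600,:720])
E
python3 look.py a scene wrist
```

```text
2.925 [ 0.428  -0.0903  0.3088] [-0.1  0.8 -0.8]
scene hub_center [([0.431, -0.015, 0.149], 0.6)]
scene oil_cup [([0.432, -0.034, 0.09], 0.85), ([0.513, -0.179, 0.011], 0.49)]
wrist hub_center [([0.433, -0.014, 0.156], 0.64)]
wrist oil_cup [([0.424, -0.028, 0.094], 0.97)]
```

Call:
{"name": "apply_moves", "arguments": {
  "plan": [
    [[0,0,0,4,0],[0,0,0,3,0],[0,0,0,1.2,0],[0,0,0,0,0]]
  ]
}}

```text
t: 3.72
eef_pos: [0.4269, -0.0854, 0.2278]
tool_rot: [-0.078, -3.134, 0.01]
ft_force: [0.1, -0.7, 1.0]
gripper_width: 0.0005
```

```bash
python3 look.py b scene
```

```text
3.725 [ 0.4269 -0.0854  0.2278] [ 0.1 -0.7  1. ]
scene hub_center [([0.428, -0.016, 0.152], 0.64), ([0.435, -0.035, 0.09], 0.6)]
scene oil_cup [([0.429, -0.034, 0.092], 0.66)]
```

View pics/b_crop.png

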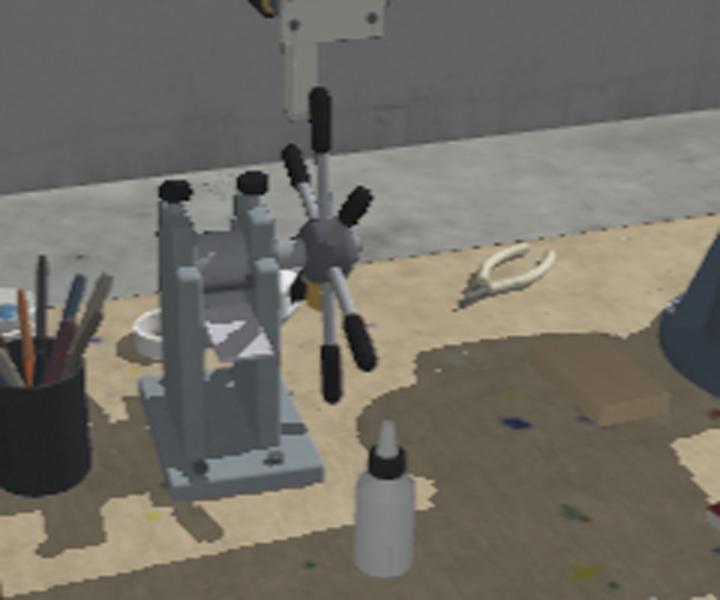

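Call:
{"name": "apply_moves", "arguments": {
  "plan": [
    [[0,0,1,0,0],[0,0,1,0,0],[0,0,1,0,0],[0,0,1,0,0],[0,0,1,0,0]]
  ]
}}

```text
t: 4.5
eef_pos: [0.4312, -0.0332, 0.2303]
tool_rot: [-0.08, -3.14, 0.013]
ft_force: [0.5, -1.6, 1.2]
gripper_width: 0.0005
```

```bash
python3 look.py c scene
```

```text
4.5 [ 0.4312 -0.0332  0.2303] [ 0.5 -1.6  1.2]
scene hub_center [([0.43, -0.015, 0.153], 0.76), ([0.452, 0.162, 0.055], 0.21)]
scene oil_cup [([0.428, -0.05, 0.095], 0.71), ([0.43, -0.016, 0.149], 0.51)]
```

Call:
{"name": "apply_moves", "arguments": {
  "plan": [
    [[0,0,1,0.1,0],[0,0,1,0.1,0],[0,0,1,0.1,0],[0,0,0.7,0,0],[0,0,0,0,0]]
  ]
}}

```text
t: 5.28
eef_pos: [0.4327, 0.0059, 0.2261]
tool_rot: [-0.079, -3.138, 0.014]
ft_force: [-0.2, -0.6, 0.2]
gripper_width: 0.0006
```

```bash
python3 look.py d scene
```

```text
5.275 [0.4327 0.0059 0.2261] [-0.2 -0.6  0.2]
scene hub_center [([0.429, -0.012, 0.147], 0.73)]
scene oil_cup [([0.429, -0.067, 0.114], 0.71)]
```

Call:
{"name": "apply_moves", "arguments": {
  "plan": [
    [[0,0,-0.8,-3,0],[0,0,0,-4,0],[0,0,-4.5,0,0],[0,0,-4.5,0,0],[0,0,-3.5,0,0]]
  ]
}}

```text
t: 6.05
eef_pos: [0.4258, -0.1294, 0.2999]
tool_rot: [-0.076, -3.139, 0.012]
ft_force: [-0.1, 0.4, 0.5]
gripper_width: 0.0004
```

```bash
python3 look.py e scene top
```

```text
6.05 [ 0.4258 -0.1294  0.2999] [-0.1  0.4  0.5]
scene hub_center [([0.432, -0.014, 0.148], 0.67)]
scene oil_cup [([0.427, -0.065, 0.114], 0.69)]
top hub_center [([0.427, -0.012, 0.146], 0.94), ([0.431, -0.017, -0.001], 0.27)]
top oil_cup [([0.428, -0.065, 0.114], 0.79)]
```

Descend beside the next spoke and push it.

Call:
{"name": "apply_moves", "arguments": {
  "plan": [
    [[0,0,0,4,0],[0,0,0,3,0],[0,0,1,0,0],[0,0,1,0,0],[0,0,1,0,0]]
  ]
}}

```text
t: 6.98
eef_pos: [0.4292, -0.0934, 0.2308]
tool_rot: [0.067, 3.138, -0.015]
ft_force: [-0.1, -6.0, 6.5]
gripper_width: 0.0003
```

Call:
{"name": "apply_moves", "arguments": {
  "plan": [
    [[0,0,1,0,0],[0,0,1,0,0],[0,0,1,0,0],[0,0,1,0,0],[0,0,1,0,0]]
  ]
}}

```text
t: 7.6
eef_pos: [0.4324, -0.0399, 0.2325]
tool_rot: [0.066, 3.134, -0.017]
ft_force: [0.8, -2.1, 1.6]
gripper_width: 0.0005
```

```bash
python3 look.py f scene
```

```text
7.6 [ 0.4324 -0.0399  0.2325] [ 0.8 -2.1  1.6]
scene hub_center [([0.428, -0.013, 0.149], 0.86)]
scene oil_cup []
```

Call:
{"name": "apply_moves", "arguments": {
  "plan": [
    [[0,0,1,0.1,0],[0,0,1,0.1,0],[0,0,1,0.1,0],[0,0,1,0.1,0],[0,0,0,0,0]]
  ]
}}

```text
t: 8.38
eef_pos: [0.4338, 0.0024, 0.2272]
tool_rot: [0.065, 3.135, -0.017]
ft_force: [-0.8, -0.2, 1.0]
gripper_width: 0.0008
```

```bash
python3 look.py g scene top
```

```text
8.375 [0.4338 0.0024 0.2272] [-0.8 -0.2  1. ]
scene hub_center [([0.428, -0.015, 0.148], 0.56)]
scene oil_cup [([0.434, -0.069, 0.172], 0.71)]
top hub_center []
top oil_cup []
```

Call:
{"name": "apply_moves", "arguments": {
  "plan": [
    [[0,0,-0.8,-3,0],[0,0,0,-4,0],[0,0,-4.5,0,0],[0,0,-4.5,0,0],[0,0,-3.5,0,0]]
  ]
}}

```text
t: 9.3
eef_pos: [0.4275, -0.1334, 0.3015]
tool_rot: [0.063, 3.135, -0.018]
ft_force: [0.7, 0.9, 0.2]
gripper_width: 0.0006
```

Call:
{"name": "apply_moves", "arguments": {
  "plan": [
    [[0,0,-0.5,3.5,0],[0,0,0,3.5,0],[0,0,0.8,0,0],[0,0,0.8,0,0],[0,0,0.8,0,0]]
  ]
}}

```text
t: 9.93
eef_pos: [0.4296, -0.1173, 0.2325]
tool_rot: [0.071, 3.13, -0.02]
ft_force: [-0.5, 0.5, 0.5]
gripper_width: 0.0007
```

Call:
{"name": "apply_moves", "arguments": {
  "plan": [
    [[0,0,1,0,0],[0,0,1,0,0],[0,0,1,0,0],[0,0,1,0,0],[0,0,1,0,0]]
  ]
}}

```text
t: 10.55
eef_pos: [0.4335, -0.0645, 0.2346]
tool_rot: [0.069, 3.125, -0.025]
ft_force: [-0.3, -2.5, 2.3]
gripper_width: 0.0007
```

```bash
python3 look.py h scene top
```

```text
10.55 [ 0.4335 -0.0645  0.2346] [-0.3 -2.5  2.3]
scene hub_center [([0.432, -0.018, 0.149], 0.52)]
scene oil_cup [([0.43, -0.058, 0.192], 0.76)]
top hub_center [([0.43, -0.015, 0.142], 0.64)]
top oil_cup []
```

Call:
{"name": "apply_moves", "arguments": {
  "plan": [
    [[0,0,1,0.1,0],[0,0,1,0.1,0],[0,0,1,0.1,0],[0,0,1,0.1,0],[0,0,1,0,0]]
  ]
}}

```text
t: 11.48
eef_pos: [0.4358, -0.0129, 0.2292]
tool_rot: [0.071, 3.125, -0.026]
ft_force: [0.5, -2.3, -0.6]
gripper_width: 0.0002
```

Call:
{"name": "apply_moves", "arguments": {
  "plan": [
    [[0,0,0.8,0.1,0],[0,0,0.5,0,0],[0,0,0,0,0]]
  ]
}}

```text
t: 11.85
eef_pos: [0.4361, 0.0018, 0.2275]
tool_rot: [0.069, 3.127, -0.026]
ft_force: [-0.3, -1.0, 0.2]
gripper_width: 0.0004
```

```bash
python3 look.py i scene top wrist
```

```text
11.85 [0.4361 0.0018 0.2275] [-0.3 -1.   0.2]
scene hub_center [([0.429, -0.016, 0.149], 0.76)]
scene oil_cup [([0.431, -0.021, 0.207], 0.58)]
top hub_center []
top oil_cup []
wrist hub_center [([0.432, -0.016, 0.153], 0.76)]
wrist oil_cup [([0.424, -0.018, 0.208], 0.7)]
```

View pics/i_wrist.png

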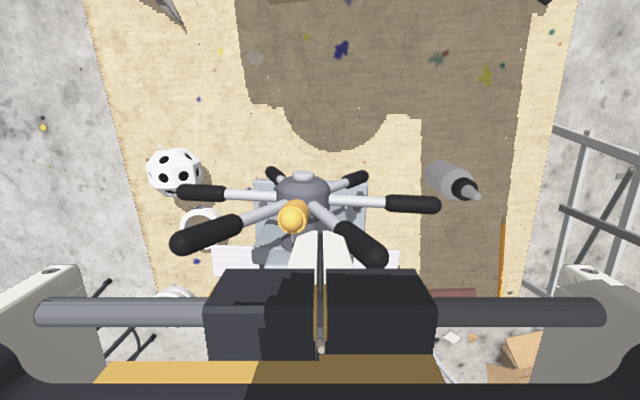

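The wrist view shows the cup at (292,218) between the two upper spokes, with the finger against the spoke that ends at (365,250). The cup is a few degrees short of upright, so I'll nudge the spoke a little more, then back off and measure it with a clear view.

Call:
{"name": "apply_moves", "arguments": {
  "plan": [
    [[0,0,0.5,0,0],[0,0,0.1,0,0],[0,0,-1.2,0,0],[0,0,-0.5,-4,0],[0,0,0,-4,0]]
  ]
}}

```text
t: 12.92
eef_pos: [0.4332, -0.0096, 0.3074]
tool_rot: [0.07, 3.132, -0.025]
ft_force: [0.5, -0.2, 0.1]
gripper_width: 0.0007
```

Call:
{"name": "apply_moves", "arguments": {
  "plan": [
    [[0,6,0,0,0],[0,6,0,0,0],[0,0,0,0,0]]
  ]
}}

```text
t: 13.3
eef_pos: [0.3116, -0.0055, 0.3087]
tool_rot: [0.071, 3.125, -0.026]
ft_force: [-0.0, -0.1, 0.3]
gripper_width: 0.0005
```

```bash
python3 look.py j scene top wrist; python3 - <<'E'
from workcell import robot
import numpy as np
A=[]
for c in ['wrist','scene','top']*4:
    p=robot.read_camera(c)
    h=robot.spot_point('oil_cup',p)
    if h: A.append((c,*np.round(h[0]['centre'],3),round(h[0]['score'],2)))
    if c!='wrist': continue
    for q in ['solid_center']:
        print(q,[np.round(d['centre'],3).tolist() for d in robot.spot_point(q,p)[:1]])
for a in A: print(a, 'q=',round(float(np.degrees(np.arctan2(-(a[2]+.0152),a[3]-.15))),1))
E
```

```text
13.3 [ 0.3116 -0.0055  0.3087] [-0.  -0.1  0.3]
scene hub_center [([0.43, -0.014, 0.152], 0.8)]
scene oil_cup [([0.429, -0.017, 0.207], 0.61), ([0.515, -0.18, 0.013], 0.3)]
top hub_center []
top oil_cup [([0.431, -0.021, 0.206], 0.83)]
wrist hub_center []
wrist oil_cup []
solid_center [[0.423, -0.19, 0.029]]
solid_center [[0.424, -0.188, 0.029]]
solid_center [[0.421, -0.188, 0.033]]
solid_center [[0.425, -0.186, 0.031]]
('scene', np.float64(0.433), np.float64(-0.019), np.float64(0.205), 0.59) q= 4.0
('top', np.float64(0.431), np.float64(-0.018), np.float64(0.209), 0.59) q= 2.7
('scene', np.float64(0.434), np.float64(-0.017), np.float64(0.209), 0.63) q= 1.7
('top', np.float64(0.429), np.float64(-0.021), np.float64(0.206), 0.61) q= 5.9
('scene', np.float64(0.433), np.float64(-0.015), np.float64(0.205), 0.6) q= -0.2
('top', np.float64(0.431), np.float64(-0.017), np.float64(0.206), 0.73) q= 1.8
('scene', np.float64(0.433), np.float64(-0.017), np.float64(0.204), 0.81) q= 1.9
('top', np.float64(0.43), np.float64(-0.022), np.float64(0.208), 0.71) q= 6.7
```

View pics/j_wrist.png

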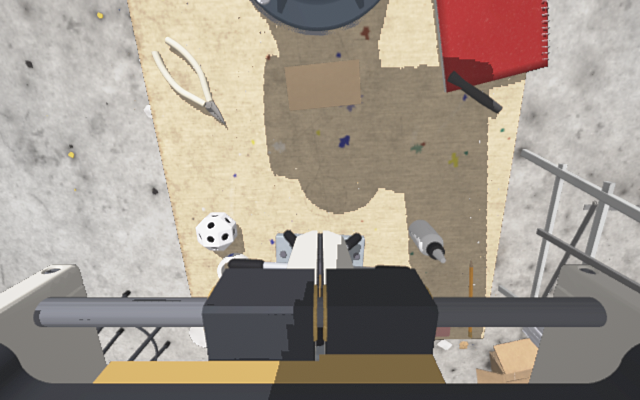

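The wrist view no longer shows the wheel, because the hand hides it. The networks say q ≈ 3°, so I'll overlay projected spoke ends on a top crop as a separate check.

```bash
python3 - <<'E'
from workcell import robot
import cv2,numpy as np
p=robot.read_camera('top');K=p['intrinsics'];T=np.linalg.inv(p['world_from_camera'])
q=robot.read_camera('scene');KS=q['intrinsics'];TS=np.linalg.inv(q['world_from_camera'])
yaw=np.radians(-4);yd=np.array([-np.sin(yaw),np.cos(yaw),0]);h=np.array([.431,-.015,.15])
def proj(P,K,T): c=T[:3,:3]@P+T[:3,3];u=K@c;return u[:2]/u[2]
out=[]
for im,K_,T_,(x0,y0,x1,y1),s in [(p['image'],K,T,(270,170,420,270),5),(q['image'],KS,TS,(270,100,390,240),5)]:
  a=cv2.resize(im[y0:y1,x0:x1,::-1],None,fx=s,fy=s,interpolation=cv2.INTER_CUBIC)
  for ang,col in [(-7,(255,0,0)),(0,(0,255,0)),(7,(0,0,255))]:
    for k in range(6):
      t=np.radians(ang+30+60*k);d=-np.sin(t)*yd+np.cos(t)*np.array([0,0,1])
      u=[tuple(int(v) for v in (proj(h+r*d,K_,T_)-[x0,y0]+.5)*s) for r in(70,120)]
      cv2.line(a,u[0],u[1],col,1)
  out.append(a)
cv2.imwrite('pics/k_top.png',out[0][:600,:800]);cv2.imwrite('pics/k_sc.png',out[1][:600])
E
```

```text
(no output)
```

View pics/k_top.png

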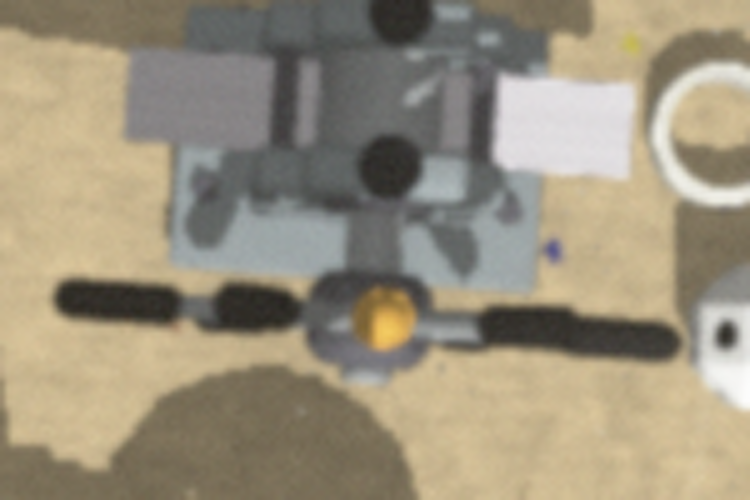

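View pics/k_sc.png

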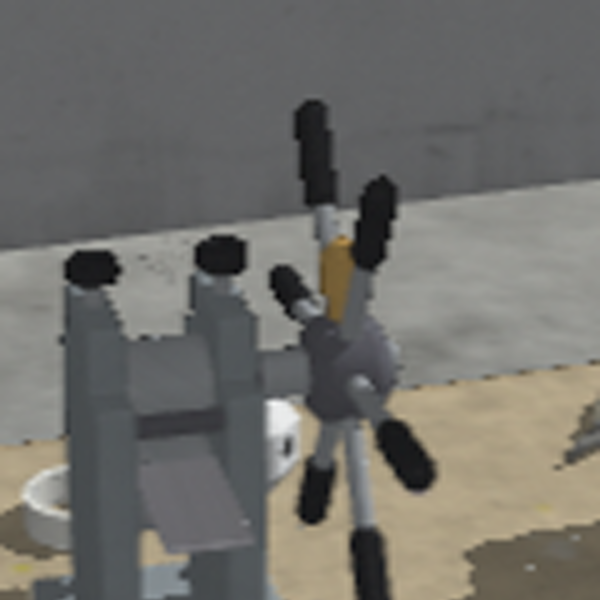

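The overlay failed because I used mm where it needed m. In the top crop the left upper grip spans columns 215–298 and the right one starts at about 482, with its outer end near 572. I'll compare those with projected columns.

```bash
python3 - <<'E'
from workcell import robot
import numpy as np
p=robot.read_camera('top');K=p['intrinsics'];T=np.linalg.inv(p['world_from_camera'])
yaw=np.radians(-4);yd=np.array([-np.sin(yaw),np.cos(yaw),0]);h=np.array([.431,-.015,.15])
def col(P): c=T[:3,:3]@P+T[:3,3];u=K@c;return round(float((u[0]/u[2]-270+.5)*5))
z=np.array([0,0,1])
d=lambda t:-np.sin(np.radians(t))*yd+np.cos(np.radians(t))*z
for a in (-7,-3,0,3,7):
  # outer silhouette of the round end (centre r=112, radius 8); inner edge of grip r=70
  print(a,'Lup outer',col(h+.112*d(a-30)+.008*yd),'cup tip',col(h+.06*d(a)),'Rup outer',col(h+.112*d(a+30)-.008*yd),'L hor',col(h+.112*d(a-90)+.008*yd),'R hor',col(h+.112*d(a+90)-.008*yd))
E
```

```text
-7 Lup outer 176 cup tip 367 Rup outer 549 L hor 65 R hor 696
-3 Lup outer 194 cup tip 379 Rup outer 569 L hor 62 R hor 693
0 Lup outer 209 cup tip 388 Rup outer 583 L hor 61 R hor 691
3 Lup outer 224 cup tip 397 Rup outer 596 L hor 60 R hor 688
7 Lup outer 245 cup tip 408 Rup outer 612 L hor 61 R hor 682
```

After correcting for the shared column offset of about 8 px, the left grip, cup and right grip give about 3°, 1.5° and 0°. The networks gave about 3°, so all the readings are well inside the 7° limit. The arm is clear of everything, so I'm handing in.

```bash
python3 - <<'E'
from workcell import robot
import numpy as np
p=robot.read_camera('top');s=robot.read_camera('scene')
for n in ['bottle_center','solid_center','tape_center']:
    print(n,[np.round(d['centre'],3).tolist() for x in (p,s) for d in robot.spot_point(n,x)[:2]])
print(robot.hand_in())
E
```

```text
bottle_center [[0.445, 0.167, 0.055], [0.45, 0.162, 0.056]]
solid_center [[0.422, -0.187, 0.029], [0.423, -0.194, 0.028]]
tape_center [[0.508, -0.177, 0.015], [0.514, -0.178, 0.01]]
the job is handed in; nothing more can be done
None
```

The oil cup now points straight up to within about 3°, inside the 7° limit, and I have handed the job in. `hand_in` reported no verdict.

**What I did:** I closed the fingers, kept them pointing down with the tips above the cup's reach, and pushed three spokes one after another to the left. A small final nudge brought the cup round from about 161°. I then lifted the fingers clear and drew the arm back 12 cm towards the robot. The highest wrist force I saw was about 9 N, read only at the end of each call.

**Last checks:**
- **Cup angle:** the networks gave about 3° on average, scattered from 0° to 7°. My projection of the spoke ends and cup tip in the top picture gave 0° to 3°, after correcting a shared offset of about 8 px.
- **Bystanders:** the bottle, solid and tape were all found within about 6 mm of their first readings, which is about the measuring noise.
- **What failed:** my picture overlay of the wheel did not draw because of a units slip, so I compared pixel columns instead. The top and wrist cameras also missed the hub or cup in some shots while the hand was in the way.

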